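Release the sealed jar from the toggle clamp and run it up to the end stop

TASK

The sealed jar in the clamping fixture is finished. Throw the upright clamp handle over centre, away from the jar, until the clamp is fully open; then slide the jar along its channel until it meets the end stop and nudges the stop's black pad in by a few millimetres, without driving the pad home. Leave the jar standing there between the rails with the clamp open, and leave the other things on the table where they are.

Things in the scene. Friction and masses are not known exactly. Their poses are not given: they have to be found in the camera images.
- fixture: fixed fixture. Origin: table level, mid-channel, below the clamped jar. y runs along the channel toward the end stop, x across it to the clamp stand (side away from the robot), z up. Bed 116 mm wide, 8 mm thick, y -85 to +275 mm, with two guide rails along y: inner faces x = +-46, outer +-55 mm, tops 33 mm above the table
- channel_mouth (a point): middle of the open end of the channel, on the bed at fixture y = -85 mm; nothing of the fixture stands between here and the jar
- clamp_pivot (a point): pivot of the clamp arm, fixture x 115, z 120 mm, on a stand with plates at x 96 to 170 mm, 138 mm high, 36 mm wide in y (foot 76 mm wide, to x = 205 mm). Shut, the arm reaches about level over the jar, its sprung rubber tip pressing on the lid with about 10 N. The handle swings it up past vertical, its end then 240 mm above the table, at x 100 to 165 mm, clear of the channel
- handle_pivot (a point): pivot of the clamp handle (fixture x 153, z 127 mm); its axis runs along fixture y. Dead centre is at about 0.12 rad: getting there takes 12 to 14 N near the handle's top, more lower down; let go sooner it springs shut. Past it the handle jumps on by itself to about 0.27, then 3 to 6 N lifts the arm; left below about 1.0 rad the arm may sink back, above that it stays open
- clamp_handle (a joint): angle of the clamp handle, rad: 0 = upright, clamped, locked; grows as its top is thrown to fixture +x, away from the jar and down; 1.15 = fully open, against its stop
- handle_top (a point): centre of the top end of the clamp handle, 105 mm from its pivot. The handle is a round black grip, 18 to 24 mm across, from 30 to 105 mm from the pivot, on a 14 mm steel strap
- jar: sealed jar with a screw lid, 85 mm across, 93 mm high, about 0.25 kg, standing on the bed between the rails under the clamp tip. Origin: centre of its underside, z up. Too wide to grasp; it slides along the bed when pushed (1 to 4 N) once the clamp is open
- end_pad (a joint): travel of the end stop's pad, m: 0 at first, 0.015 = driven home. The stop is a block across the channel; its black pad (64 mm wide, 20 to 78 mm above the table) faces the jar, slides along fixture +y, is held by about 6 N of friction, does not spring back. The stop's place is not reported: pad face at fixture y = 150 to 210 mm (jar centre then 43 mm before it); feel for it
- stamp: hand stamp with a turned wooden grip, 30x56x88 mm, upright behind the bed near the clamp stand; origin at the centre of its underside. Leave it alone
- loose_cap: dark brown screw cap, 85 mm across, 20 mm high, lying flat behind the bed near its stop end; origin at the centre of its underside. Leave it alone
- other_jar: sealed jar like the clamped one, 86 mm across, 94 mm high, standing free on the table beyond the open end of the bed; origin at the centre of its underside. Leave it alone
- ink_pad: closed flat ink-pad tin, 70x101x18 mm, farther back at the right; origin at the centre of its underside. Leave it alone
- calculator: flat pocket calculator, 125x75x14 mm, farther back at the left; origin at the centre of its underside. Leave it alone

How it is judged:
By the outcome, as a careful person would: the job done as asked, in the order asked, and still so for the second after the job is handed in, with the robot touching nothing.
It also fails if it takes over 61 s, if anything falls off the work surface, if the arm or the gripper's body presses on something with over 40 N, if the wrist force passes 120 N, or if a joint passes its speed limit or range.

ROBOT

A 6-joint arm with a two-finger parallel gripper is mounted at the origin on a cart in front of the work surface, level with it; the furniture and walls round the work are solid. World frame = base frame: x ahead of the robot, y to its left, z up, the work surface at z = 0. Lengths are in m, angles in rad, forces in N, time in s.
With the tool pointing down it reaches from about 0.225 to 0.875 m from the base axis. Payload 3.4 kg.
Tool frame: the origin (TCP) lies at the very end of the fingers, on their centre line; the grasp point (between the pads) lies behind it (manip.grasp_offset is the z of the grasp point in the tool frame, in m); z points along the fingers, y is the line along which they close (so a half turn about z gives the same grasp; the last joint's range is limited). The gripper opens to 85 mm and grips with 20 to 120 N. Pads are 22 mm wide; open, the fingers measure 114 mm over their backs; the gripper's body (76 mm by 85 mm) begins 54 mm behind the grasp point. The pads swing forward as they close: fully open they stand 13 mm farther back than shut.
Start: joints at [-1.368, 0.276, 1.505, -0, 1.361, -0.121], TCP at [0.183, -0.545, 0.231] pointing down, gripper open.
Joint ranges: [-2.89, 2.89], [-0.75, 2.08], [0.22, 2.7], [-1.18, 4.32], [0.11, 2.71], [-2.7, 2.7]. Speed limits (rad/s): [2.57, 2.57, 3.14, 3.14, 3.14, 3.14].

INTERFACE

Orientations are given as a unit quaternion [w, x, y, z].
In Python, from rig import manip gives the robot as it stands.
- The arm moves only by the shell command python3 -m pendant 'ROWS' [FORCE]. ROWS is JSON, a list of rows, each an object of numbers: "dx", "dy", "dz": the shift along the tool's x, y, z in m; "rx", "ry", "rz": the turn, a rotation vector about the tool's x, y, z in degrees; "hand": the finger opening in m, from 0 to 0.0854. In form: [{"dx": .., "dy": .., "dz": .., "rx": .., "ry": .., "rz": .., "hand": ..}, ...]. A call has 1 to 12 rows; each row shifts and turns the commanded pose from where the row before left it, along the tool's axes as they then stand; what a row does not reach is not made up. A row lasts 1/12 s, in which the tool goes at most 41.7 mm and 7.16 degrees, less where a joint would pass 70% of its speed; a pose out of reach is approached as far as the arm can. A call is refused whole if a number of a shift passes 0.0417 or a number of a turn 7.16, either way. A call with a gripper value outside its range is refused whole. The fingers move at their own pace and stop on an object; FORCE is the grip in N (left out, the last holds). Time passes only in rows, so rows that do not move let the fingers close. It gives the time, the measured TCP pose, the force, the opening and the grip force at its end, in the units of the state.
- manip.get_state(): the state, without advancing time (a new reading comes with each control period).
- manip.get_image(name): name is "scene" or "top"; returns a dict with "frame" (420x560x3 uint8, red, green, blue), "fx", "fy", "cx", "cy" (pixels), "distortion" ([k1, k2, p1, p2, k3] as OpenCV has them; the pictures are not rectified), "position" and "attitude" of the camera in the world. Camera axes: x right, y up, looking along -z (the intrinsics and any distortion apply to the point x, -y, -z); pixel columns grow to the right and rows downward; lengths in m; the calibration is good to about 2 mm. A picture is of the moment at which its call begins. There is no depth.
- manip.sign_off(): hands the job in; it is judged then, once.
The state is a dict: "clock": time; "qpos": joint angles; "qd": joint speeds; "effort": joint torques, N m; "position": TCP position; "ee_rot": TCP orientation; "contact_force": force on the tool from outside, world axes, zero at the start; "moment": the same for the moment, N m; "width": finger opening in m; "gripper_force": force on a finger pad.
Only numpy, scipy, OpenCV 4.12 (cv2) and the standard library are available. Lean on these libraries where they do the work, as an engineer would, in place of code of your own. Each camera call takes 0.05 s, during which the arm holds its last target. There are 200 camera calls.

## Working session

There is one attempt and no reset: what is moved stays moved. The work goes in short steps, Python scripts to look and compute and a shell command to move; the robot and the scene stay as the last step left them, time stands still between calls to the robot, and variables do not carry over. Pictures are saved under pics/ and viewed, at most 10 in all, crops included, and the job is handed in when it is done.

```bash
mkdir -p pics; cat > h.py <<'E'
import cv2,numpy as np,pickle
from rig import manip
from scipy.spatial.transform import Rotation as R
def snap(n,f):
    d=manip.get_image(n);cv2.imwrite(f'pics/{f}.png',d['frame'][:,:,::-1]);pickle.dump(d,open(f'pics/{f}.pkl','wb'));return d
def load(f): return pickle.load(open(f'pics/{f}.pkl','rb'))
def rot(d):
    a=np.array(d['attitude'],float)
    return a if a.shape==(3,3) else R.from_quat(a[[1,2,3,0]]).as_matrix()
def KD(d): return np.array([[d['fx'],0,d['cx']],[0,d['fy'],d['cy']],[0,0,1.]]),np.array(d['distortion'],float)
def ray(d,u,v):
    K,D=KD(d);p=cv2.undistortPoints(np.array([[[u,v]]],float),K,D)[0,0]
    r=rot(d)@np.array([p[0],-p[1],-1]);return np.array(d['position'],float),r/np.linalg.norm(r)
def atz(d,u,v,z):
    c,r=ray(d,u,v);return c+r*(z-c[2])/r[2]
def tri(*obs):
    A=np.zeros((3,3));b=np.zeros(3)
    for d,u,v in obs:
        c,r=ray(d,u,v);P=np.eye(3)-np.outer(r,r);A+=P;b+=P@c
    x=np.linalg.solve(A,b);return x
def proj(d,X):
    K,D=KD(d);X=np.atleast_2d(X);q=(X-np.array(d['position']))@rot(d);q=q*[1,-1,-1]
    return cv2.projectPoints(q,np.zeros(3),np.zeros(3),K,D)[0][:,0]
E
python3 - <<'E'
from h import *
for n in('scene','top'):
    d=snap(n,n+'0');print(n,d['position'],d['attitude'],d['fx'],d['cx'],d['cy'],d['distortion'])
    cv2.imwrite(f'pics/{n}0b.png',cv2.resize(d['frame'][:,:,::-1],(800,600),interpolation=cv2.INTER_CUBIC))
print(manip.get_state(),manip.grasp_offset)
E
```

```text
scene [-0.14866799  0.58030947  0.88475483] [-0.40306855 -0.20189526  0.37876858  0.80827496] 440.3535028889828 281.0562665643502 206.6307212024823 [-0.02660523  0.          0.          0.          0.        ]
top [-0.40022921 -0.01589733  1.66286796] [ 0.69218159  0.20185518 -0.18613708 -0.66745197] 545.6507150545779 281.8301435690302 208.99622451324345 [0.07146673 0.         0.         0.         0.        ]
{'clock': 0.1, 'qpos': array([-1.36801327e+00,  2.76553192e-01,  1.50601083e+00, -1.31405265e-05,
        1.36072033e+00, -1.20966414e-01]), 'qd': array([-0.00064371, -0.00190449, -0.00351389,  0.00024313, -0.00049994,
        0.00045659]), 'effort': array([ 7.52318319e-04, -4.17699230e+01, -2.46406388e+01, -7.66466587e-05,
        5.90214288e-03,  1.53812272e-05]), 'position': array([ 0.18283268, -0.54465341,  0.23051228]), 'ee_rot': array([-8.44878778e-04,  9.86926294e-01,  1.61170016e-01, -4.10119008e-05]), 'contact_force': array([-0.14769052, -0.45705122,  1.17433474]), 'moment': array([0.01161582, 0.0388976 , 0.01689642]), 'gripper_force': 0.0, 'width': 0.08540047165391548} -0.0187
```

View pics/scene0b.png

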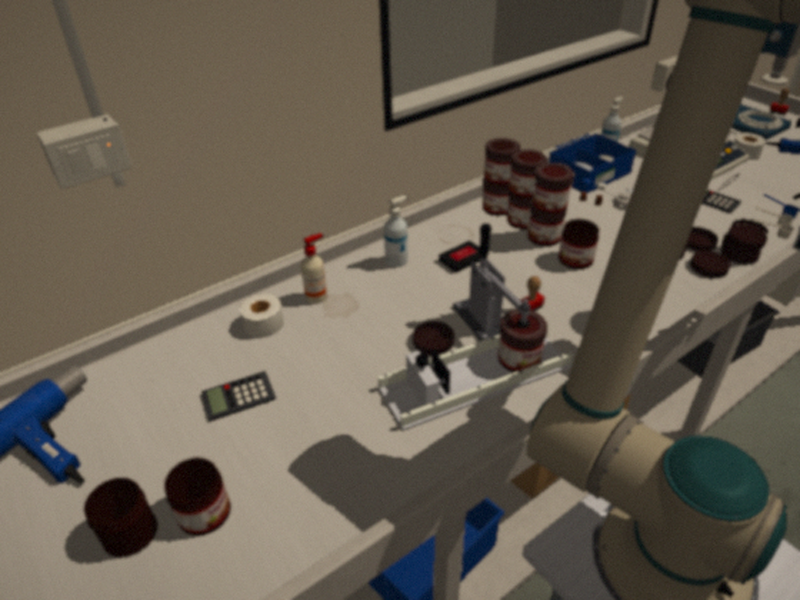

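View pics/top0b.png

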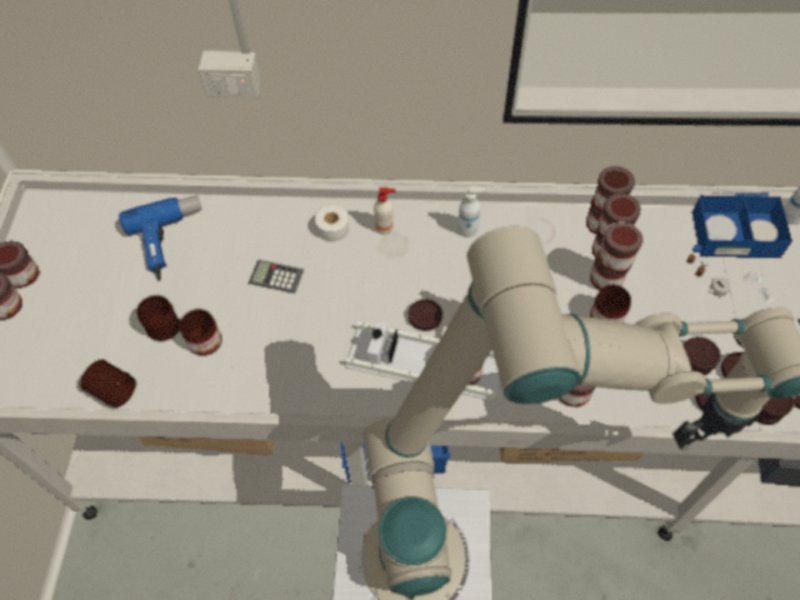

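The scene view shows the jar at view px (522,340), the handle at (485,240) and the stop at (430,370). The top view shows the stop end at (385,345), with the arm hiding the clamp. I'll enlarge crops of both.

```bash
python3 - <<'E'
import cv2
a=cv2.imread('pics/scene0.png')[150:305,255:415];cv2.imwrite('pics/c1.png',cv2.resize(a,None,fx=3.8,fy=3.8,interpolation=cv2.INTER_CUBIC))
a=cv2.imread('pics/top0.png')[200:290,230:360];cv2.imwrite('pics/c2.png',cv2.resize(a,None,fx=6,fy=6,interpolation=cv2.INTER_CUBIC))
E
```

```text
(no output)
```

View pics/c1.png

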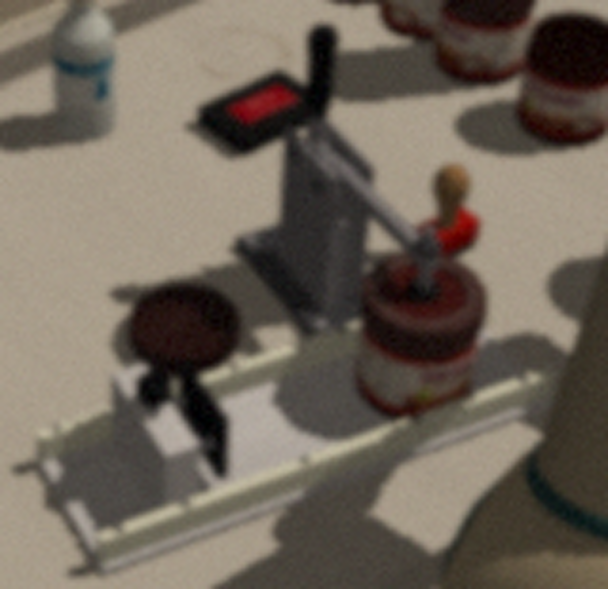

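View pics/c2.png

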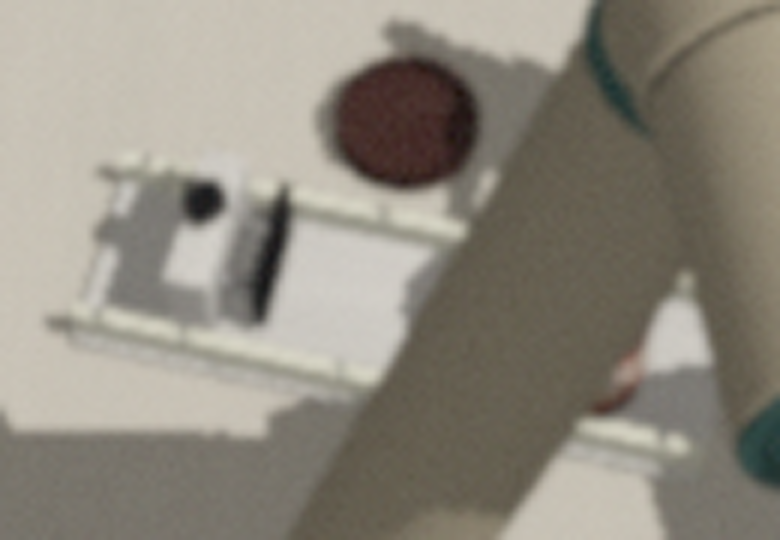

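The crops show the rail ends in the scene crop at (43,440) and (102,545), the handle top at (323,35) and the lid centre at about (424,287). In the top crop the rail ends are at (118,163), (72,315), (688,447) and (685,285), with the pad at about (285,188) to (262,320). Next I fit the fixture pose to these.

```bash
cat > fit.py <<'E'
from h import *
from scipy.optimize import least_squares
S,T=load('scene0'),load('top0')
s=lambda u,v:(255+u/3.8,150+v/3.8); t=lambda u,v:(230+u/6,200+v/6)
obs=[(S,(50.5,275,33),s(43,440)),(S,(-50.5,275,33),s(102,545)),(S,(153,0,232),s(323,35)),(S,(0,0,101),s(424,287)),
(T,(50.5,275,33),t(118,163)),(T,(-50.5,275,33),t(72,315)),(T,(-50.5,-85,33),t(688,447)),(T,(50.5,-85,33),t(685,285))]
def F(p,X):
    c,q=np.cos(p[2]),np.sin(p[2]);X=np.array(X)/1000
    return np.array([p[0]+c*X[0]-q*X[1],p[1]+q*X[0]+c*X[1],X[2]])
f=lambda p:np.concatenate([proj(d,F(p,X))[0]-uv for d,X,uv in obs])
r=least_squares(f,[.5,-.1,0],loss='soft_l1');p=r.x
if __name__=='__main__':
    print(p);print(f(p).reshape(-1,2).round(1))
    inv=lambda w:(np.array([[np.cos(p[2]),np.sin(p[2])],[-np.sin(p[2]),np.cos(p[2])]])@(w[:2]-p[:2])*1000).round()
    print('handle',F(p,(153,0,232)),'mouth',F(p,(0,-85,8)))
    print('pad',inv(atz(T,*t(285,190),.078)),inv(atz(T,*t(262,320),.078)),'pad scene',inv(atz(S,*s(222,415),.078)))
    print('railend tri',tri((S,*s(43,440)),(T,*t(118,163))),tri((S,*s(102,545)),(T,*t(72,315))))
    print('stamp',inv(atz(S,*s(452,170),.088)),'stampbase',inv(atz(S,*s(455,250),0)))
    print('othr',inv(atz(T,*[x*.7 for x in(612,300)],.094)),inv(atz(T,*[x*.7 for x in(578,385)],.05)))
    print('othr sc',inv(atz(S,*s(578,45),.094)))
E
python3 fit.py
```

```text
[ 0.42981766 -0.1075385  -0.19027309]
[[-1.2 -0.3]
 [-0.1 -1.1]
 [-0.8 -2.5]
 [-0.3  0.7]
 [-0.5  0.7]
 [-0.6  0.9]
 [ 3.1  0.8]
 [ 8.6  1. ]]
handle [ 0.58005641 -0.13647494  0.232     ] mouth [ 0.41374186 -0.19100447  0.008     ]
pad [ 33. 170.] [-49. 163.] pad scene [-24. 172.]
railend tri [0.53216257 0.15073699 0.03216585] [0.43689018 0.17033671 0.02564055]
stamp [ 117. -108.] stampbase [ 118. -123.]
othr [ 218. -307.] [   3. -260.]
othr sc [ 207. -298.]
```

```bash
sed -i 's/s(323,35)/s(323,29)/; s/,(T,(50.5,-85,33),t(685,285))//' fit.py; python3 fit.py; python3 - <<'E'
from fit import *
st=manip.get_state();w,x,y,z=st['ee_rot'];M=R.from_quat([x,y,z,w]).as_matrix()
g=F(p,(95,0,260))-st['position'];print(M.round(3),'tool shift',M.T@g, M.T@(F(p,(0,0,0))-F(p,(-1000,0,0))))
E
```

```text
[ 0.42919978 -0.10804809 -0.19333844]
[[-1.  -0.4]
 [-0.  -1.3]
 [-0.4 -1. ]
 [-0.   0.7]
 [-0.3  0.6]
 [-0.5  0.8]
 [ 3.2  1.1]]
handle [ 0.57934912 -0.13744493  0.232     ] mouth [ 0.4128682 -0.1914644  0.008    ]
pad [ 33. 170.] [-49. 163.] pad scene [-24. 173.]
railend tri [0.53216257 0.15073699 0.03216585] [0.43689018 0.17033671 0.02564055]
stamp [ 118. -107.] stampbase [ 119. -122.]
othr [ 219. -306.] [   4. -259.]
othr sc [ 208. -296.]
[[ 0.948  0.318 -0.   ]
 [ 0.318 -0.948  0.002]
 [ 0.    -0.002 -1.   ]] tool shift [ 0.45504887 -0.28863271 -0.02891551] [ 8.69261161e-01  4.94352700e-01 -6.64586337e-04]
```

```bash
python3 -m pendant '[{"dx":0.012,"dy":-0.008,"dz":-0.002,"hand":0},{"dx":0.026,"dy":-0.016,"dz":-0.003,"hand":0},{"dx":0.026,"dy":-0.016,"dz":-0.003,"hand":0},{"dx":0.026,"dy":-0.016,"dz":-0.003,"hand":0},{"dx":0.026,"dy":-0.016,"dz":-0.003,"hand":0},{"dx":0.026,"dy":-0.016,"dz":-0.003,"hand":0},{"dx":0.026,"dy":-0.016,"dz":-0.003,"hand":0},{"dx":0.026,"dy":-0.016,"dz":-0.003,"hand":0},{"dx":0.026,"dy":-0.016,"dz":-0.003,"hand":0},{"dx":0.026,"dy":-0.016,"dz":-0.003,"hand":0},{"dx":0.026,"dy":-0.016,"dz":-0.003,"hand":0},{"dx":0.012,"dy":-0.008,"dz":-0.002,"hand":0}]'; python3 - <<'E'
from fit import *
st=manip.get_state();w,x,y,z=st['ee_rot'];M=R.from_quat([x,y,z,w]).as_matrix()
print(st['qpos'],'shift',M.T@(F(p,(95,0,260))-st['position']))
d=snap('top','top1')
cv2.imwrite('pics/top1c.png',cv2.resize(d['frame'][150:350,230:496,::-1],(798,600),interpolation=cv2.INTER_CUBIC))
E
```

```text
[-1.36801327e+00  2.76553192e-01  1.50601083e+00 -1.31405265e-05
  1.36072033e+00 -1.20966414e-01] shift [ 0.45504887 -0.28863271 -0.02891551]invalid input
```

View pics/top1c.png

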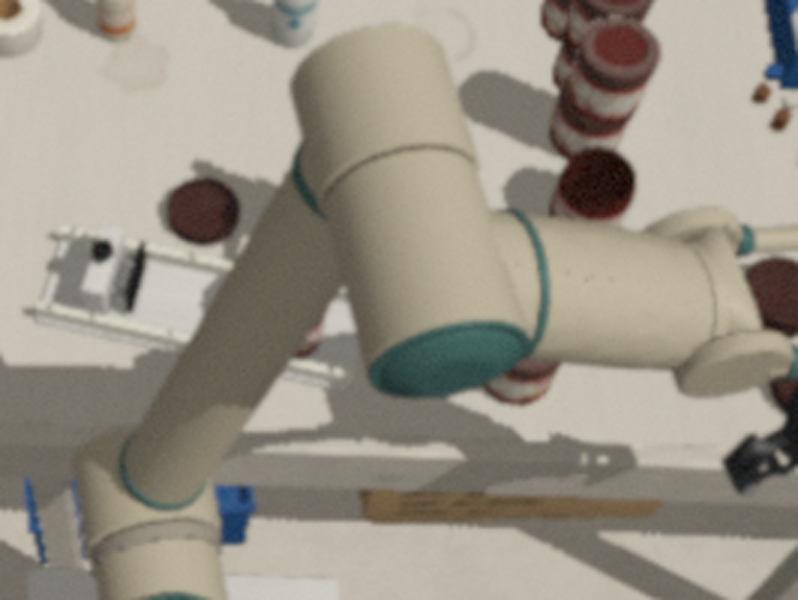

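The picture shows the arm hasn't moved; the call was refused, so I'll find out why with one row.

```bash
python3 -m pendant '[{"dx":0.012,"dy":-0.008,"dz":-0.002,"rx":0,"ry":0,"rz":0,"hand":0.001}]'
```

```text
clock: 0.23
position: [0.1907, -0.5348, 0.2324]
ee_rot: [-0.0, 0.987, 0.16, -0.001]
contact_force: [0.1, 0.6, -0.2]
width: 0.0756
gripper_force: 0.0
```

```bash
python3 -m pendant '[{"dx":0.026,"dy":-0.016,"dz":-0.003,"rx":0,"ry":0,"rz":0,"hand":0.001},{"dx":0.026,"dy":-0.016,"dz":-0.003,"rx":0,"ry":0,"rz":0,"hand":0.001},{"dx":0.026,"dy":-0.016,"dz":-0.003,"rx":0,"ry":0,"rz":0,"hand":0.001},{"dx":0.026,"dy":-0.016,"dz":-0.003,"rx":0,"ry":0,"rz":0,"hand":0.001},{"dx":0.026,"dy":-0.016,"dz":-0.003,"rx":0,"ry":0,"rz":0,"hand":0.001},{"dx":0.026,"dy":-0.016,"dz":-0.003,"rx":0,"ry":0,"rz":0,"hand":0.001},{"dx":0.026,"dy":-0.016,"dz":-0.003,"rx":0,"ry":0,"rz":0,"hand":0.001},{"dx":0.026,"dy":-0.016,"dz":-0.003,"rx":0,"ry":0,"rz":0,"hand":0.001},{"dx":0.026,"dy":-0.016,"dz":-0.003,"rx":0,"ry":0,"rz":0,"hand":0.001},{"dx":0.020,"dy":-0.013,"dz":0,"rx":0,"ry":0,"rz":0,"hand":0.001}]'; python3 - <<'E'
from fit import *
st=manip.get_state();w,x,y,z=st['ee_rot'];M=R.from_quat([x,y,z,w]).as_matrix()
print(st['qpos'],'shift',M.T@(F(p,(95,0,260))-st['position']))
E
```

```text
clock: 1.07
position: [0.384, -0.3012, 0.2611]
ee_rot: [-0.0, 0.987, 0.162, 0.001]
contact_force: [0.8, -0.3, 0.5]
width: 0.0009
gripper_force: 0.0
[-8.08854514e-01  1.26704265e-01  1.62675337e+00  1.35544818e-03
  1.38726309e+00  4.36738067e-01] shift [ 0.18702781 -0.1215632   0.00133317]
```

```bash
python3 -m pendant '[{"dx":0.02,"dy":-0.013,"dz":0,"rx":0,"ry":0,"rz":0,"hand":0.001},{"dx":0.031,"dy":-0.020,"dz":0,"rx":0,"ry":0,"rz":0,"hand":0.001},{"dx":0.031,"dy":-0.020,"dz":0,"rx":0,"ry":0,"rz":0,"hand":0.001},{"dx":0.031,"dy":-0.020,"dz":0,"rx":0,"ry":0,"rz":0,"hand":0.001},{"dx":0.031,"dy":-0.020,"dz":0,"rx":0,"ry":0,"rz":0,"hand":0.001},{"dx":0.027,"dy":-0.018,"dz":0,"rx":0,"ry":0,"rz":3,"hand":0.001},{"dx":0.013,"dy":-0.009,"dz":0,"rx":0,"ry":0,"rz":6,"hand":0.001},{"dx":0,"dy":0,"dz":0,"rx":0,"ry":0,"rz":6.6,"hand":0.001},{"dx":0,"dy":0,"dz":0,"rx":0,"ry":0,"rz":7,"hand":0.001},{"dx":0,"dy":0,"dz":0,"rx":0,"ry":0,"rz":7,"hand":0.001},{"dx":0,"dy":0,"dz":0,"rx":0,"ry":0,"rz":0,"hand":0.001}]'; python3 - <<'E'
from fit import *
st=manip.get_state();w,x,y,z=st['ee_rot'];M=R.from_quat([x,y,z,w]).as_matrix()
print(M.round(3),st['qpos'],'shift',M.T@(F(p,(95,0,260))-st['position']),'fx dir',M.T@(F(p,(1000,0,0))-F(p,(0,0,0))))
a=snap('top','top2')['frame'][170:300,300:440,::-1];b=snap('scene','scene2')['frame'][130:300,290:420,::-1]
a=cv2.resize(a,(420,390),interpolation=cv2.INTER_CUBIC);b=cv2.resize(b,(380,497),interpolation=cv2.INTER_CUBIC)
c=np.zeros((497,800,3),np.uint8);c[:390,:420]=a;c[:,420:]=b;cv2.imwrite('pics/both2.png',c)
E
```

```text
clock: 1.98
position: [0.5192, -0.1309, 0.2602]
ee_rot: [-0.0, 0.995, -0.097, -0.0]
contact_force: [0.9, 0.6, -0.6]
width: 0.001
gripper_force: 0.0
[[ 0.981 -0.192 -0.001]
 [-0.192 -0.981  0.001]
 [-0.001 -0.001 -1.   ]] [-3.77226293e-01  2.01090273e-01  1.53553855e+00  4.19848428e-04
  1.40570186e+00  1.38718477e+00] shift [ 0.00233545 -0.00512138  0.00022873] fx dir [ 9.99999729e-01 -3.45628108e-04 -6.49849111e-04]
```

View pics/both2.png

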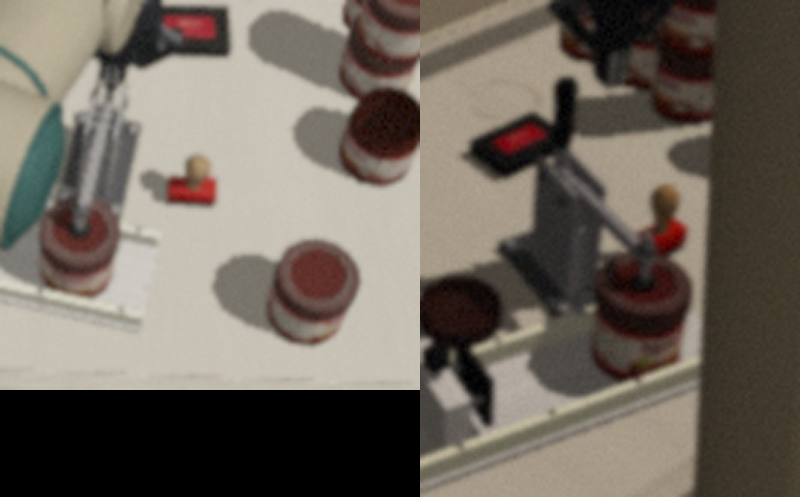

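Top view: jar lid about (79,228), far rail end (157,236), near rail end (138,325), other jar lid (317,277). Scene half: handle top at (565,82) and finger tips at about (612,82). Refitting with these points.

```bash
python3 - <<'E'
s='''
T2,S2=load('top2'),load('scene2'); t2=lambda u,v:(300+u/3,170+v/3); s2=lambda u,v:(290+(u-420)/2.923,130+v/2.923)
obs=obs[:6]+[(T2,(50.5,-85,33),t2(157,236)),(T2,(-50.5,-85,33),t2(138,325)),(T2,(0,0,101),t2(79,228))]
r=least_squares(f,[.5,-.1,0],loss='soft_l1');p=r.x
'''
a=open('fit.py').read().replace("if __name__",s+"if __name__",1);open('fit.py','w').write(a)
E
python3 fit.py; python3 - <<'E'
from fit import *
st=manip.get_state()
print('tip pred',proj(S2,st['position']),'obs',s2(612,82))
inv=lambda w:(np.array([[np.cos(p[2]),np.sin(p[2])],[-np.sin(p[2]),np.cos(p[2])]])@(np.array(w)[:2]-p[:2])*1000).round(1)
print('tcp fix',inv(st['position']),'handle',inv(atz(S2,*s2(565,84),.232)),inv(atz(S,*s(323,29),.232)),'other',inv(atz(T2,*t2(317,277),.094)),'jar',inv(atz(T2,*t2(79,228),.101)))
E
```

```text
[ 0.42808855 -0.10746412 -0.19727404]
[[-1.  -0.4]
 [-0.2 -1.1]
 [-0.1 -0.8]
 [ 0.1  1. ]
 [-0.3  0.7]
 [-0.7  0.8]
 [ 0.5  0.4]
 [ 1.6 -2.4]
 [-0.2  1.4]]
handle [ 0.57812104 -0.13745166  0.232     ] mouth [ 0.41142881 -0.19081551  0.008     ]
pad [ 33. 170.] [-48. 163.] pad scene [-23. 173.]
railend tri [0.53216257 0.15073699 0.03216585] [0.43689018 0.17033671 0.02564055]
stamp [ 120. -107.] stampbase [ 121. -122.]
othr [ 222. -305.] [   6. -259.]
othr sc [ 211. -296.]
tip pred [[354.37787566 158.1090865 ]] obs (355.68593910366064, 158.0533698255217)
tcp fix [94.  -5.7] handle [145.4   5.6] [149.6   1.9] other [   9.4 -254.5] jar [5.3 0.4]
```

```bash
python3 -m pendant '[{"dx":0.004,"dy":-0.003,"dz":0.010,"rx":0,"ry":0,"rz":0,"hand":0.001},{"dx":0.004,"dy":-0.004,"dz":0.020,"rx":0,"ry":0,"rz":0,"hand":0.001},{"dx":0.004,"dy":0,"dz":0.020,"rx":0,"ry":0,"rz":0,"hand":0.001},{"dx":0.004,"dy":0,"dz":0.006,"rx":0,"ry":0,"rz":0,"hand":0.001},{"dx":0.004,"dy":0,"dz":0,"rx":0,"ry":0,"rz":0,"hand":0.001}]'; python3 -m pendant '[{"dx":0.004,"dy":0,"dz":0,"rx":0,"ry":0,"rz":0,"hand":0.001},{"dx":0.004,"dy":0,"dz":0,"rx":0,"ry":0,"rz":0,"hand":0.001},{"dx":0.003,"dy":0,"dz":0,"rx":0,"ry":0,"rz":0,"hand":0.001}]'
```

```text
clock: 2.5
position: [0.5394, -0.1287, 0.2019]
ee_rot: [-0.001, 0.995, -0.096, -0.002]
contact_force: [-0.3, 0.3, -0.6]
width: 0.0013
gripper_force: 0.0
clock: 2.75
position: [0.5526, -0.1318, 0.2054]
ee_rot: [0.0, 0.995, -0.096, 0.001]
contact_force: [0.7, 0.5, 0.3]
width: 0.0011
gripper_force: 0.0
```

```bash
python3 -m pendant '[{"dx":0.004,"dy":0,"dz":0,"rx":0,"ry":0,"rz":0,"hand":0.001},{"dx":0.004,"dy":0,"dz":0,"rx":0,"ry":0,"rz":0,"hand":0.001}]'
```

```text
clock: 2.92
position: [0.5585, -0.1329, 0.205]
ee_rot: [0.0, 0.995, -0.096, -0.001]
contact_force: [-10.3, 1.4, 6.1]
width: 0.0011
gripper_force: 4.8
```

```bash
python3 -m pendant '[{"dx":0.005,"dy":0,"dz":0,"rx":0,"ry":0,"rz":0,"hand":0.001},{"dx":0.005,"dy":0,"dz":0,"rx":0,"ry":0,"rz":0,"hand":0.001},{"dx":0.005,"dy":0,"dz":0,"rx":0,"ry":0,"rz":0,"hand":0.001}]'; python3 -m pendant '[{"dx":0.006,"dy":0,"dz":0,"rx":0,"ry":0,"rz":0,"hand":0.001},{"dx":0.006,"dy":0,"dz":0,"rx":0,"ry":0,"rz":0,"hand":0.001}]'; python3 -m pendant '[{"dx":0.006,"dy":0,"dz":0.001,"rx":0,"ry":0,"rz":0,"hand":0.001},{"dx":0.006,"dy":0,"dz":0.001,"rx":0,"ry":0,"rz":0,"hand":0.001}]'
```

```text
clock: 3.17
position: [0.5706, -0.1355, 0.205]
ee_rot: [0.0, 0.995, -0.096, -0.003]
contact_force: [-4.3, 0.2, 3.3]
width: 0.001
gripper_force: 1.6
clock: 3.33
position: [0.5848, -0.138, 0.2043]
ee_rot: [0.0, 0.995, -0.096, -0.001]
contact_force: [-6.2, 0.8, -0.8]
width: 0.0009
gripper_force: 3.3
clock: 3.5
position: [0.5945, -0.14, 0.2018]
ee_rot: [-0.0, 0.995, -0.096, -0.004]
contact_force: [-9.6, 0.5, 1.5]
width: 0.0009
gripper_force: 4.5
```

```bash
python3 -m pendant '[{"dx":0.007,"dy":0,"dz":0.003,"rx":0,"ry":0,"rz":0,"hand":0.001},{"dx":0.007,"dy":0,"dz":0.003,"rx":0,"ry":0,"rz":0,"hand":0.001}]'; python3 -m pendant '[{"dx":0.006,"dy":0,"dz":0.004,"rx":0,"ry":0,"rz":0,"hand":0.001},{"dx":0.006,"dy":0,"dz":0.004,"rx":0,"ry":0,"rz":0,"hand":0.001}]'; python3 -m pendant '[{"dx":0.006,"dy":0,"dz":0.004,"rx":0,"ry":0,"rz":0,"hand":0.001},{"dx":0.005,"dy":0,"dz":0.004,"rx":0,"ry":0,"rz":0,"hand":0.001}]'
```

```text
clock: 3.67
position: [0.608, -0.1429, 0.196]
ee_rot: [0.0, 0.995, -0.096, -0.004]
contact_force: [-10.4, 0.1, 4.1]
width: 0.0012
gripper_force: 5.0
clock: 3.83
position: [0.6199, -0.1454, 0.188]
ee_rot: [0.0, 0.995, -0.096, -0.004]
contact_force: [-9.3, -0.2, 4.9]
width: 0.0011
gripper_force: 5.1
clock: 4.0
position: [0.6294, -0.1474, 0.1792]
ee_rot: [0.0, 0.995, -0.096, -0.006]
contact_force: [-11.8, 0.1, 3.4]
width: 0.001
gripper_force: 5.0
```

```bash
python3 -m pendant '[{"dx":0.004,"dy":0,"dz":0.004,"rx":0,"ry":0,"rz":0,"hand":0.001},{"dx":0.004,"dy":0,"dz":0.004,"rx":0,"ry":0,"rz":0,"hand":0.001}]';  python3 -m pendant '[{"dx":0.003,"dy":0,"dz":0.003,"rx":0,"ry":0,"rz":0,"hand":0.001},{"dx":0,"dy":0,"dz":0,"rx":0,"ry":0,"rz":0,"hand":0.001}]'
```

```text
clock: 4.17
position: [0.6367, -0.1486, 0.1711]
ee_rot: [-0.0, 0.995, -0.096, -0.006]
contact_force: [-12.4, 0.8, 4.0]
width: 0.001
gripper_force: 5.2
clock: 4.33
position: [0.6401, -0.149, 0.1682]
ee_rot: [-0.0, 0.995, -0.096, -0.006]
contact_force: [-9.5, 0.3, 4.4]
width: 0.0009
gripper_force: 4.2
```

```bash
python3 -m pendant '[{"dx":0.002,"dy":0,"dz":0.004,"rx":0,"ry":0,"rz":0,"hand":0.001},{"dx":0,"dy":0,"dz":0,"rx":0,"ry":0,"rz":0,"hand":0.001}]';  python3 -m pendant '[{"dx":0.002,"dy":0,"dz":0.004,"rx":0,"ry":0,"rz":0,"hand":0.001},{"dx":0,"dy":0,"dz":0,"rx":0,"ry":0,"rz":0,"hand":0.001}]'
```

```text
clock: 4.5
position: [0.6405, -0.1491, 0.1677]
ee_rot: [-0.0, 0.995, -0.096, -0.006]
contact_force: [-17.3, 1.9, 18.2]
width: 0.0009
gripper_force: 12.1
clock: 4.67
position: [0.6407, -0.1492, 0.1672]
ee_rot: [0.0, 0.995, -0.096, -0.007]
contact_force: [-24.7, 4.6, 33.1]
width: 0.0009
gripper_force: 20.8
```

```bash
python3 -m pendant '[{"dx":-0.004,"dy":0,"dz":-0.010,"rx":0,"ry":0,"rz":0,"hand":0.001},{"dx":0,"dy":0,"dz":-0.025,"rx":0,"ry":0,"rz":0,"hand":0.001},{"dx":0,"dy":0.005,"dz":-0.035,"rx":0,"ry":0,"rz":0,"hand":0.001},{"dx":0,"dy":0.01,"dz":-0.035,"rx":0,"ry":0,"rz":0,"hand":0.001},{"dx":-0.01,"dy":0.02,"dz":-0.020,"rx":0,"ry":0,"rz":0,"hand":0.001},{"dx":-0.03,"dy":0.02,"dz":-0.005,"rx":0,"ry":0,"rz":0,"hand":0.001},{"dx":-0.036,"dy":0.015,"dz":0,"rx":0,"ry":0,"rz":0,"hand":0.001},{"dx":-0.036,"dy":0.01,"dz":0,"rx":0,"ry":0,"rz":0,"hand":0.001},{"dx":-0.036,"dy":0,"dz":0,"rx":0,"ry":0,"rz":0,"hand":0.001},{"dx":-0.036,"dy":0,"dz":0,"rx":0,"ry":0,"rz":0,"hand":0.001},{"dx":-0.02,"dy":0,"dz":0,"rx":0,"ry":0,"rz":0,"hand":0.001},{"dx":0,"dy":0,"dz":0,"rx":0,"ry":0,"rz":0,"hand":0.001}]'; python3 - <<'E'
from fit import *
st=manip.get_state();w,x,y,z=st['ee_rot'];M=R.from_quat([x,y,z,w]).as_matrix()
print(st['qpos'],'shift',M.T@(F(p,(0,-80,50))-st['position']),'fy dir',M.T@(F(p,(0,1000,0))-F(p,(0,0,0))))
a=snap('top','top3')['frame'][150:300,290:440,::-1];b=snap('scene','scene3')['frame'][130:300,260:390,::-1]
a=cv2.resize(a,(400,400),interpolation=cv2.INTER_CUBIC);b=cv2.resize(b,(400,523),interpolation=cv2.INTER_CUBIC)
c=np.zeros((523,800,3),np.uint8);c[:400,:400]=a;c[:,400:]=b;cv2.imwrite('pics/both3.png',c)
E
```

```text
clock: 5.67
position: [0.4258, -0.1881, 0.2922]
ee_rot: [0.0, 0.995, -0.097, -0.0]
contact_force: [0.9, -0.1, -1.0]
width: 0.0013
gripper_force: 0.0
[-5.65187220e-01  7.76033341e-02  1.60719998e+00 -4.26175137e-04
  1.45668191e+00  1.19974555e+00] shift [-0.01359131  0.00036472  0.24219347] fy dir [ 3.18608834e-03 -9.99994830e-01 -4.33710417e-04]
```

View pics/both3.png

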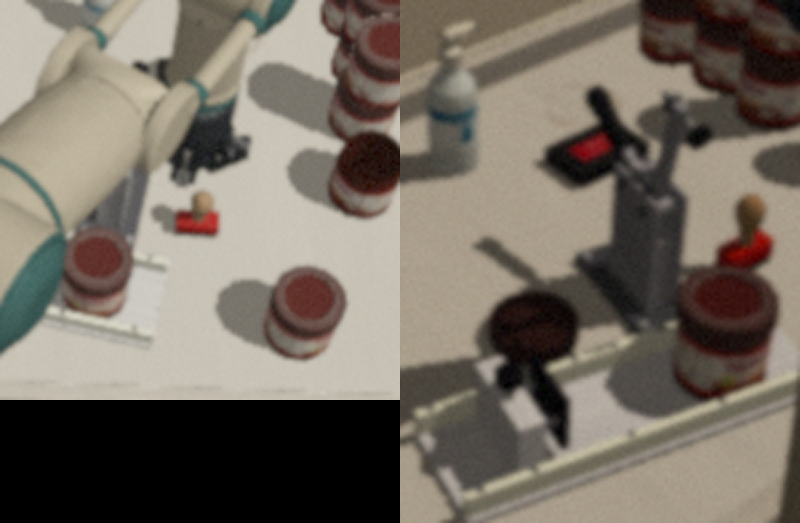

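The clamp is open: handle down at (610,115), arm up past vertical at (675,110), jar undisturbed at (725,320). Descending behind the jar.

```bash
python3 -m pendant '[{"dx":-0.007,"dy":0,"dz":0.02,"rx":0,"ry":0,"rz":0,"hand":0.001},{"dx":-0.007,"dy":0,"dz":0.035,"rx":0,"ry":0,"rz":0,"hand":0.001},{"dx":0,"dy":0,"dz":0.035,"rx":0,"ry":0,"rz":0,"hand":0.001},{"dx":0,"dy":0,"dz":0.035,"rx":0,"ry":0,"rz":0,"hand":0.001},{"dx":0,"dy":0,"dz":0.035,"rx":0,"ry":0,"rz":0,"hand":0.001},{"dx":0,"dy":0,"dz":0.03,"rx":0,"ry":0,"rz":0,"hand":0.001},{"dx":0,"dy":0,"dz":0.03,"rx":0,"ry":0,"rz":0,"hand":0.001},{"dx":0,"dy":0,"dz":0.02,"rx":0,"ry":0,"rz":0,"hand":0.001},{"dx":0,"dy":0,"dz":0,"rx":0,"ry":0,"rz":0,"hand":0.001}]' && python3 -m pendant '[{"dx":0,"dy":-0.008,"dz":0,"rx":0,"ry":0,"rz":0,"hand":0.001},{"dx":0,"dy":-0.008,"dz":0,"rx":0,"ry":0,"rz":0,"hand":0.001},{"dx":0,"dy":-0.006,"dz":0,"rx":0,"ry":0,"rz":0,"hand":0.001},{"dx":0,"dy":-0.006,"dz":0,"rx":0,"ry":0,"rz":0,"hand":0.001}]'
```

```text
clock: 6.52
position: [0.4145, -0.1853, 0.0473]
ee_rot: [-0.002, 0.995, -0.096, -0.003]
contact_force: [-1.2, 0.2, 0.5]
width: 0.0009
gripper_force: 0.0
clock: 6.85
position: [0.4225, -0.1591, 0.0529]
ee_rot: [0.001, 0.995, -0.096, 0.002]
contact_force: [-0.3, -2.7, 2.5]
width: 0.0008
gripper_force: 0.1
```

```bash
python3 -m pendant '[{"dx":0,"dy":-0.008,"dz":0,"rx":0,"ry":0,"rz":0,"hand":0.001},{"dx":0,"dy":-0.008,"dz":0,"rx":0,"ry":0,"rz":0,"hand":0.001},{"dx":0,"dy":-0.008,"dz":0,"rx":0,"ry":0,"rz":0,"hand":0.001},{"dx":0,"dy":-0.008,"dz":0,"rx":0,"ry":0,"rz":0,"hand":0.001},{"dx":0,"dy":-0.008,"dz":0,"rx":0,"ry":0,"rz":0,"hand":0.001},{"dx":0,"dy":-0.008,"dz":0,"rx":0,"ry":0,"rz":0,"hand":0.001}]' && python3 -m pendant '[{"dx":0,"dy":-0.008,"dz":0,"rx":0,"ry":0,"rz":0,"hand":0.001},{"dx":0,"dy":-0.008,"dz":0,"rx":0,"ry":0,"rz":0,"hand":0.001},{"dx":0,"dy":-0.007,"dz":0,"rx":0,"ry":0,"rz":0,"hand":0.001},{"dx":0,"dy":-0.005,"dz":0,"rx":0,"ry":0,"rz":0,"hand":0.001},{"dx":0,"dy":-0.003,"dz":0,"rx":0,"ry":0,"rz":0,"hand":0.001}]'
```

```text
clock: 7.35
position: [0.4298, -0.1108, 0.0513]
ee_rot: [0.0, 0.995, -0.096, -0.0]
contact_force: [0.5, -2.3, 1.7]
width: 0.0007
gripper_force: 0.1
clock: 7.77
position: [0.436, -0.0807, 0.0513]
ee_rot: [0.0, 0.995, -0.096, 0.0]
contact_force: [-0.5, -2.4, 2.7]
width: 0.0007
gripper_force: 0.1
```

```bash
python3 -m pendant '[{"dx":0,"dy":-0.005,"dz":0,"rx":0,"ry":0,"rz":0,"hand":0.001},{"dx":0,"dy":-0.005,"dz":0,"rx":0,"ry":0,"rz":0,"hand":0.001},{"dx":0,"dy":-0.005,"dz":0,"rx":0,"ry":0,"rz":0,"hand":0.001},{"dx":0,"dy":-0.003,"dz":0,"rx":0,"ry":0,"rz":0,"hand":0.001}]'; for i in 1 ; do python3 -m pendant '[{"dx":0,"dy":-0.002,"dz":0,"rx":0,"ry":0,"rz":0,"hand":0.001},{"dx":0,"dy":-0.002,"dz":0,"rx":0,"ry":0,"rz":0,"hand":0.001},{"dx":0,"dy":-0.001,"dz":0,"rx":0,"ry":0,"rz":0,"hand":0.001}]'; done
```

```text
clock: 8.1
position: [0.4397, -0.0634, 0.0515]
ee_rot: [0.0, 0.995, -0.096, 0.0]
contact_force: [0.3, -4.9, 3.0]
width: 0.0011
gripper_force: 0.2
clock: 8.35
position: [0.4406, -0.0589, 0.0515]
ee_rot: [0.0, 0.995, -0.096, 0.0]
contact_force: [0.5, -4.1, 4.2]
width: 0.0008
gripper_force: 0.3
```

```bash
python3 -m pendant '[{"dx":0,"dy":-0.002,"dz":0,"rx":0,"ry":0,"rz":0,"hand":0.001},{"dx":0,"dy":-0.002,"dz":0,"rx":0,"ry":0,"rz":0,"hand":0.001}]'
```

```text
clock: 8.52
position: [0.4415, -0.0552, 0.0515]
ee_rot: [0.0, 0.995, -0.096, 0.001]
contact_force: [0.3, -4.4, 5.1]
width: 0.0009
gripper_force: 0.3
```

```bash
python3 -m pendant '[{"dx":0,"dy":-0.002,"dz":0,"rx":0,"ry":0,"rz":0,"hand":0.001},{"dx":0,"dy":-0.002,"dz":0,"rx":0,"ry":0,"rz":0,"hand":0.001}]'; python3 - <<'E'
from fit import *
b=snap('scene','scene4')['frame'][150:300,250:400,::-1]
cv2.imwrite('pics/s4.png',cv2.resize(b,(600,600),interpolation=cv2.INTER_CUBIC))
E
```

```text
clock: 8.68
position: [0.4423, -0.0527, 0.0518]
ee_rot: [0.002, 0.995, -0.095, 0.001]
contact_force: [-1.0, -11.6, 6.0]
width: 0.0013
gripper_force: 0.9
```

View pics/s4.png

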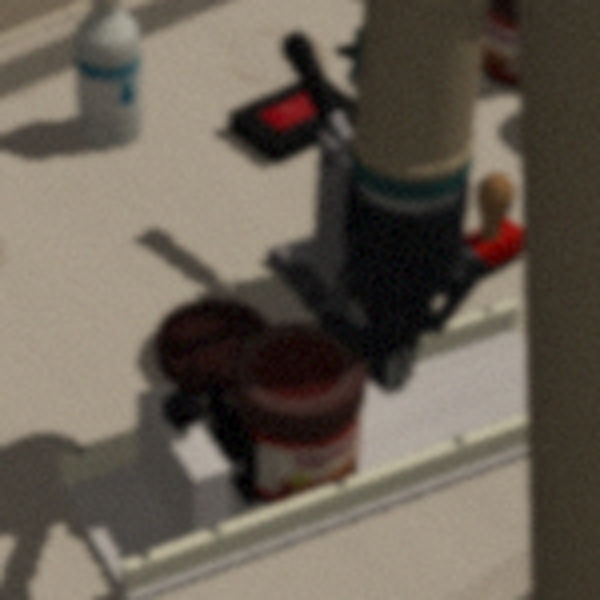

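The jar's left side now meets the pad at about (245,450), and the force step to 11.6 N agrees. I'll go on a few mm.

```bash
python3 -m pendant '[{"dx":0,"dy":-0.001,"dz":0,"rx":0,"ry":0,"rz":0,"hand":0.001},{"dx":0,"dy":-0.001,"dz":0,"rx":0,"ry":0,"rz":0,"hand":0.001},{"dx":0,"dy":0,"dz":0,"rx":0,"ry":0,"rz":0,"hand":0.001}]'; python3 -m pendant '[{"dx":0,"dy":-0.001,"dz":0,"rx":0,"ry":0,"rz":0,"hand":0.001},{"dx":0,"dy":-0.001,"dz":0,"rx":0,"ry":0,"rz":0,"hand":0.001},{"dx":0,"dy":0,"dz":0,"rx":0,"ry":0,"rz":0,"hand":0.001}]'
```

```text
clock: 8.98
position: [0.4426, -0.0508, 0.0518]
ee_rot: [0.002, 0.995, -0.096, 0.001]
contact_force: [-1.8, -10.3, 6.2]
width: 0.0008
gripper_force: 0.9
clock: 9.23
position: [0.443, -0.0489, 0.0518]
ee_rot: [0.002, 0.995, -0.096, 0.001]
contact_force: [-1.1, -11.1, 6.7]
width: 0.0008
gripper_force: 0.9
```

```bash
python3 -m pendant '[{"dx":0,"dy":0.005,"dz":0,"rx":0,"ry":0,"rz":0,"hand":0.001},{"dx":0,"dy":0.015,"dz":0,"rx":0,"ry":0,"rz":0,"hand":0.001},{"dx":0,"dy":0.025,"dz":0,"rx":0,"ry":0,"rz":0,"hand":0.001},{"dx":0,"dy":0.025,"dz":0,"rx":0,"ry":0,"rz":0,"hand":0.001},{"dx":0,"dy":0.025,"dz":-0.01,"rx":0,"ry":0,"rz":0,"hand":0.001},{"dx":0,"dy":0.025,"dz":-0.03,"rx":0,"ry":0,"rz":0,"hand":0.001},{"dx":0,"dy":0,"dz":-0.035,"rx":0,"ry":0,"rz":0,"hand":0.001},{"dx":0,"dy":0,"dz":-0.035,"rx":0,"ry":0,"rz":0,"hand":0.001},{"dx":0,"dy":0,"dz":-0.035,"rx":0,"ry":0,"rz":0,"hand":0.001},{"dx":0,"dy":0,"dz":-0.035,"rx":0,"ry":0,"rz":0,"hand":0.001},{"dx":0,"dy":0,"dz":-0.02,"rx":0,"ry":0,"rz":0,"hand":0.001},{"dx":0,"dy":0,"dz":0,"rx":0,"ry":0,"rz":0,"hand":0.001}]'; python3 - <<'E'
from fit import *
print(manip.get_state()['qd'].round(3))
b=snap('scene','scene5')['frame'][140:290,255:405,::-1]
cv2.imwrite('pics/s5.png',cv2.resize(b,(600,600),interpolation=cv2.INTER_CUBIC))
E
```

```text
clock: 10.23
position: [0.4213, -0.1648, 0.2552]
ee_rot: [0.001, 0.995, -0.096, 0.004]
contact_force: [0.6, 0.3, 0.1]
width: 0.0012
gripper_force: 0.0
[ 0.     0.037  0.095 -0.005 -0.062 -0.001]
```

View pics/s5.png

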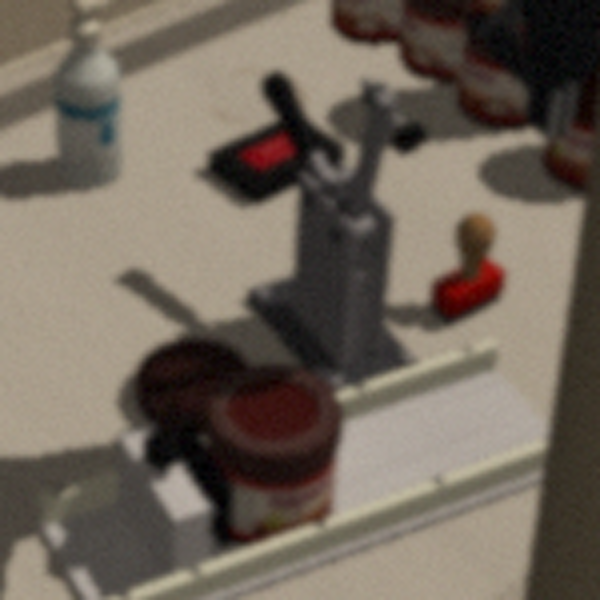

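The picture shows the jar upright against the pad at (275,460), between the rails. The clamp is open, with the handle at (285,100) and the arm at (375,130), and the stamp and cap haven't moved.

```bash
python3 -c "
from rig import manip
print(manip.sign_off())"
```

```text
the job is handed in; nothing more can be done
None
```

I threw the clamp handle to its stop, slid the jar to the end stop, pushed the pad in about 4–5 mm (judged from the force step and tool travel, not measured directly), and handed the job in after about 10 s with the robot clear.

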